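# Pin the pull link into the tester's yoke

### The arm

A 6-joint arm with a two-finger parallel gripper is mounted at the origin on the work surface. World frame = base frame: x ahead of the robot, y to its left, z up, the work surface at z = 0. Lengths are in m, angles in rad, forces in N, time in s.
With the tool pointing down it reaches from about 0.25 to 0.775 m from the base axis. Payload 4 kg.
Tool frame: the origin (TCP) lies on the centre line of the jaws, within the pads' length; the fingertips stand 8 mm ahead of it and the grasp point (between the pads) lies 11 mm behind it; z points along the fingers, y is the direction in which the jaws open and shut (so a half turn about z gives the same grasp; the last joint's range is limited). The gripper opens to 94 mm and grips with 3 to 60 N. Pads are 16 mm wide; open, the fingers measure 119 mm over their backs; the gripper's body (75 mm by 177 mm) begins 78 mm behind the grasp point.
Start: joints at [1.016, 0.087, 1.371, -0, 1.684, -0.103], TCP at [0.24, 0.495, 0.214] pointing down, gripper open.
Joint ranges: [-3.1, 3.1], [-0.76, 2.03], [0.27, 2.55], [-1.08, 4.22], [0.17, 2.65], [-2.57, 2.57]. Speed limits (rad/s): [2.79, 2.79, 3.14, 3.14, 3.14, 3.14].

### API

Orientations are given as [roll, pitch, yaw] about the fixed x, y, z axes, in that order (R = Rz(yaw) Ry(pitch) Rx(roll)).
In Python, from bench import * gives the robot as it stands.
- The arm moves only by the tool step_arm, never from a script. Its argument "steps" is a list of rows, each an object of numbers: "jaw": the opening, from 0 (shut) to 1 (fully open); "tx", "ty", "tz": the shift along the tool's x, y, z in m; "ax", "ay", "az": the turn, a rotation vector about the tool's x, y, z in rad. In form: [{"jaw": .., "tx": .., "ty": .., "tz": .., "ax": .., "ay": .., "az": ..}, ...]. A call has 1 to 8 rows; each row is the pose to reach, as a shift and turn from the pose measured when the call began, along the tool's axes at that moment; what a row does not reach only later rows make up. A row lasts 1/10 s, in which the tool goes at most 50 mm and 8.59 degrees, less where a joint would pass 70% of its speed; a pose out of reach is approached as far as the arm can. A call with a gripper value outside its range is refused whole. The fingers move at their own pace and stop on an object; the grip force is fixed at half the most. Time passes only in rows, so rows that repeat a pose let the fingers close. It gives the time, the measured TCP pose, the force and the opening at its end, in the units of the state.
- get_obs(): the state, without advancing time (a new reading comes with each control period).
- snapshot(name): name is "side" or "top"; returns (picture, depth): 400x640x3 uint8, red, green, blue; 400x640 float32, m along the optical axis (not along the pixel's ray), 0 where there is no reading.
- camera_model(name): a dict with "intrinsics" (3x3 intrinsics, pixels), "origin" and "orientation" of the camera in the world. Camera axes: x right, y down, z forward; pixel columns grow to the right and rows downward; lengths in m; the calibration is good to about 2 mm. A picture is of the moment at which its call begins. camera_model takes no time and is no camera call.
- close_job(): hands the job in, once; it reports no verdict.
Trained networks look in the newest picture that a camera, given by its name, has taken for a name from the list of things; names that differ only in an ending like _2 or _b are one class to them, and where a whole thing is asked for, a point or a joint stands for the part that bears it (a point fixed in the world has none). Each returns a list of dicts, best first, with "confidence" (0 to 1); they miss things now and then, are a little off and sometimes report something else, mostly with a low value. They report only what shows in the picture. A call takes as long as a camera call. They do not tell look-alikes from the thing itself.
- silhouettes(camera, query): "pixels" (400x640 bool, what is visible of it) and "rect" ([left, top, right, bottom] in pixels, round what is visible of it).
The state is a dict: "time": time; "joint_positions": joint angles; "qvel": joint speeds; "joint_torque": joint torques, N m; "tool_pos": TCP position; "ee_rot": TCP orientation; "wrist_force": force on the tool from outside, world axes, zero at the start; "wrist_torque": the same for the moment, N m; "width": finger opening in m.
Only numpy, scipy, OpenCV 4.12 (cv2) and the standard library are available. Lean on these libraries where they do the work, as an engineer would, in place of code of your own. Each camera call takes 0.05 s, during which the arm holds its last target. There are 200 camera calls.

### The job

On the small bench pull tester, slide the steel link along its bed until its nose gently bottoms inside the yoke, then take the longest of the three pins from the white rack and pass it down through both ears of the yoke and the eye of the link until its collar rests on the rubber pad of the upper ear. Work with a light hand: do not ram the link or the pin against the tester (35 N is too much), and leave the shorter pins and everything else where they stand.

Things in the scene. Friction and masses are not known exactly. Their poses are not given: they have to be found in the camera images.
- tester: Fixed horizontal bench pull tester. Origin on the table under the nominal pin axis; x is the way the link slides in, z up. Grey base 100 mm wide, 10 mm high, x=-220 to +180 mm. The yoke is not measured: it is clamped up to 8 mm either way along x of the nominal place and does not shift under working forces. Beyond it a load cell (72 mm high) and a white box (97 mm high, x=107 to 177 mm).
- bed_end (a point): Point on the tester at the yoke end of its bed, mid-width, on the bed's top (40 mm above the table). The flat bed runs from here 170 mm towards the tester's -x, between two steel guide rails 35 mm apart whose tops are 7 mm above it. Axes as the tester's.
- yoke_nominal (a point): Nominal pin axis, at pad top (71 mm up); true axis up to 8 mm off along tester x. Steel yoke: two level 40 x 40 x 12 mm ears, each with a vertical 14 mm hole; lower 27-39, upper 53-65 mm above the table. On the upper a springy rubber pad 28 mm square, 6 mm thick, 15 mm hole, gives 1 mm per 4 N up to 5 mm. End wall 16.5 mm past the hole axis: nose bottomed = eye and holes in line within 1 mm.
- link: Loose steel link on the bed, 0.2 to 0.5 kg: bar 30 mm wide, 10 mm thick. Origin: axis of its 14 mm eye at the underside; x points to the nose, 16 mm past the eye; the tail ends at x=-116 mm. Upright grip plate on it at x=-80 mm: 26 mm long in x, 10 mm thick in y, 10 to 46 mm above the underside. It can shift 2.5 mm sideways between the rails; the pin's taper draws the eye over.
- pin: Longest pin, steel, 0.1 kg, upright in one of the rack's three holes. Origin: on its axis at the collar's underside, z up. Shank 12 mm diameter, 56 mm long, the last 9 mm tapering to 7 mm. Collar 22 mm diameter, 5 mm thick; on it a flat grip plate 10 mm thick in x, 24 mm wide in y, from 5 to 41 mm above the origin. Origin 62 mm above the table in the rack, 71 mm seated on the yoke's pad.
- pin_mid: A shorter pin (36 mm shank) of the same kind in another hole of the rack, to be left alone; collar underside 42 mm above the table.
- pin_short: The shortest pin (28 mm shank) in the rack, to be left alone; collar underside 34 mm above the table.
- rack: White plastic pin rack, fixed, 50 (x) x 150 (y) x 28 mm high, origin at the centre of its underside; three 14 mm holes at y=-48, 0, +48 mm, 22 mm deep.
- beaker: Glass beaker, 68 mm wide, 85 mm high, bystander, origin at the centre of its underside.
- vial: Small glass jar with blue cap, 32 mm wide, 55 mm high, beside the tester, bystander, origin under its centre.
- tape: Roll of paper tape, 56 mm wide, 30 mm high, beside the tester, bystander, origin under its centre.
- block: Cork block 30 x 50 x 22 mm beside the rack, bystander, origin under its centre.
- amber: Amber reagent bottle with blue cap, 90 mm wide, 190 mm high, bystander, origin under its centre.
- reagent: Clear reagent bottle with blue cap, 72 mm wide, 150 mm high, bystander, origin under its centre.
Not all that is in view belongs to the job. Leave any orange or red look-alike of the link alone.

How it is judged:
On the way, in this order (a step that is already met when the one before it is completed fails the run):
1. the link's eye has been slid in between the yoke's ears while the long pin is still in the rack (x of link in the frame of tester above -0.012 m and horizontal distance between pin and link above 0.06 m), for 0.2 s.
2. the long pin has entered the yoke above the link's eye (horizontal distance between pin and link below 0.006 m and height (world z) of pin below 0.095 m).
At the end, for the whole second after the job is handed in: The long pin stands upright (within 0.08 rad) through both ears and the eye: collar underside 67 to 73.5 mm above the table, axis within 4 mm of the eye's; the eye is within 13 mm of the tester's origin along its x; pin and link released and at rest (horizontal distance between pin and link below 0.004 m and height (world z) of pin between 0.067 and 0.0735 m and angle between pin's own z axis and vertical below 0.08 rad and x of link in the frame of tester between -0.013 and 0.013 m and linear speed of each of pin, link below 0.02 m/s); the robot touches nothing.
It fails at once if the pin pressed on the tester with more than 35 N (contact force between pin and tester above 35 N).
It fails at once if the pin pressed on the link with more than 35 N (contact force between pin and link above 35 N).
It fails at once if the link pressed on the tester with more than 35 N (contact force between link and tester above 35 N).
It fails at once if a bystander was moved by more than 25 mm or a shorter pin taken out (distance of any of pin_mid, pin_short, beaker, vial, tape, block, amber, reagent from where it was at the start of the episode above 0.025 m).
It also fails if it takes over 72 s, if anything falls off the work surface, if the arm or the gripper's body presses on something with over 40 N, if the wrist force passes 120 N, or if a joint passes its speed limit or range.

## Working session

There is one attempt and no reset: what is moved stays moved. The work goes in short steps, Python scripts to look and compute and a tool call to move; the robot and the scene stay as the last step left them, time stands still between calls to the robot, and variables do not carry over. Pictures are saved under pics/ and viewed, about 8 in all and at most 12, crops included, and the job is handed in when it is done.

Besides the shell and the picture viewer there is one more tool, called after "Emit:" in YAML: its name, and indented under it one key for each argument. step_arm: Moves the arm, as the interface text tells. Its arguments: {"type":"object","properties":{"steps":{"type":"array"}},"required":["steps"]}

```bash
ls; mkdir -p pics
cat > h.py <<'E'
from bench import *
import numpy as np, cv2
def cam(n):
    m=camera_model(n); K=np.array(m["intrinsics"]); o=np.array(m["origin"]); R=np.array(m["orientation"])
    if R.shape!=(3,3):
        from scipy.spatial.transform import Rotation as Ro
        R=Ro.from_euler('xyz',R).as_matrix() if R.size==3 else Ro.from_quat(R).as_matrix()
    return K,o,R
def cloud(n,d):
    K,o,R=cam(n); v,u=np.mgrid[:400,:640]
    p=np.stack([(u-K[0,2])/K[0,0]*d,(v-K[1,2])/K[1,1]*d,d],-1)@R.T+o
    p[d<=0]=np.nan
    return p
def save(n,im): cv2.imwrite(n,im[...,::-1])
E
cat > a.py <<'E'
from h import *
print(get_obs())
for n in("top","side"):
    print(n,camera_model(n))
    im,d=snapshot(n); save(f"pics/{n}0.png",im); np.savez(f"{n}0.npz",im=im,d=d)
    P=cloud(n,d)
    for q in["tester","link","pin","pin_mid","pin_short","rack","beaker","vial","tape","block","amber","reagent"]:
        for s in silhouettes(n,q)[:4]:
            m=s["pixels"]; p=P[m]; p=p[~np.isnan(p[:,0])]
            print(q,round(s["confidence"],2),np.round(s["rect"]),m.sum(),np.round(np.median(p,0),3) if len(p) else'',np.round(p[:,2].max(),3) if len(p) else '')
E
python3 a.py
```

```text
pics
{'time': 0.0, 'joint_positions': array([ 1.01587743e+00,  8.79122569e-02,  1.37223570e+00, -3.20997458e-05,
        1.68356935e+00, -1.03124696e-01]), 'qvel': array([ 0.00080225,  0.00103463, -0.00122909, -0.00034321,  0.0006859 ,
       -0.00063023]), 'joint_torque': array([ 1.04668710e-03, -3.40182316e+01, -3.02426147e+01,  7.17587024e-02,
        3.30351549e-02, -1.62221913e-04]), 'tool_pos': array([0.23986935, 0.49435768, 0.21233692]), 'ee_rot': array([-3.13947600e+00, -1.86982215e-04,  2.68979468e+00]), 'wrist_force': array([-0.30291402,  0.15840263,  0.25778366]), 'wrist_torque': array([ 0.02011906, -0.04581587, -0.00881873]), 'width': 0.09407614727712417}
top {'intrinsics': array([[455.93976932,   0.        , 322.48006771],
       [  0.        , 455.93976932, 195.58168379],
       [  0.        ,   0.        ,   1.        ]]), 'origin': array([0.43795939, 0.04055991, 1.31291394]), 'orientation': array([-3.07389837,  0.02370486, -1.59137315])}
tester 0.76 [320. 187. 467. 224.] 4486 [ 0.486 -0.154  0.044] 0.103
tester 0.25 [244. 181. 250. 183.] 41 [0.569 0.277 0.076] 0.086
l
[... 1572 characters left out ...]
 0.56 [183. 222. 214. 266.] 988 [0.714 0.281 0.058] 0.087
link 0.27 [288. 269. 300. 288.] 196 [0.469 0.281 0.056] 0.076
pin 0.74 [269. 253. 276. 277.] 238 [0.516 0.283 0.076] 0.105
pin_mid 0.54 [248. 257. 258. 274.] 196 [0.564 0.285 0.064] 0.085
pin_short 0.47 [288. 271. 297. 289.] 174 [0.469 0.281 0.058] 0.076
rack 0.82 [241. 268. 307. 307.] 1362 [0.511 0.294 0.026] 0.043
beaker 0.95 [180. 224. 215. 266.] 1048 [0.715 0.282 0.059] 0.087
tape 0.79 [314. 161. 338. 185.] 273 [ 0.587 -0.163  0.016] 0.528
block 0.65 [240. 306. 264. 328.] 376 [0.513 0.383 0.021] 0.025
amber 0.57 [211. 146. 252. 223.] 2019 [0.737 0.107 0.1  ] 0.193
reagent 0.55 [253. 132. 280. 184.] 983 [ 0.733 -0.069  0.078] 0.152
```

```bash
cat > b.py <<'E'
from h import *
a=np.load("top0.npz"); im=a["im"];d=a["d"]
crop=cv2.resize(im[150:240,200:480],None,fx=2.8,fy=2.8,interpolation=cv2.INTER_CUBIC)
s=np.load("side0.npz")["im"]
crop2=cv2.resize(s[130:330,170:420],None,fx=1.6,fy=1.6,interpolation=cv2.INTER_CUBIC)
c=np.zeros((crop.shape[0]+crop2.shape[0],784,3),np.uint8); c[:crop.shape[0]]=crop[:,:784]; c[crop.shape[0]:,:crop2.shape[1]]=crop2
save("pics/c0.png",c)
P=cloud("top",d)
# rails/bed heights grid
np.set_printoptions(linewidth=200,suppress=True)
for u in range(320,470,6):
    col=P[184:230:1,u]; print(u,np.round(col[0,1],3),(col[:,2]*1000).round().astype(int))
print(np.round(P[184:230,340,0],3))
E
python3 b.py
```

```text
320 0.076 [                   1                    2                    4 -9223372036854775808                    5                   10                    9                   11                    8
                    9                   11                   11                    7                    8                    7                   10                    9                   12
                    7                    9                    9                   11                   11                   16                    8                    8                   14
                   14                    6                   13                   11                    7                    9                    9                   13                    7
                   11                   -5                   -1                   -2                    0                    3                    0                   -3                    1
                   -2]
326 0.059 [                   1                   -4                    2                    9                   12  
[... 7480 characters left out ...]
               96                   96                   91                    2                   -2
                    1]
464 -0.336 [ 3  1  0  2 -2 93 92 97 94 96 97 92 96 96 90 96 95 92 94 97 91 95 91 99 99 94 92 90 94 96 92 93 99 90 93 95 95 97 92 94 95 96 92 -7 -2 -3]
[0.56  0.557 0.554 0.55  0.546 0.542 0.54  0.537 0.536 0.531 0.528 0.525 0.522   nan 0.517 0.514 0.511 0.506 0.503 0.501 0.498 0.497 0.494 0.491 0.489 0.486 0.483 0.481 0.478 0.475 0.472 0.47  0.468
 0.464 0.461 0.459 0.456 0.453 0.45  0.448 0.445 0.442 0.439 0.436 0.433 0.43 ]b.py:12: RuntimeWarning: invalid value encountered in cast
  col=P[184:230:1,u]; print(u,np.round(col[0,1],3),(col[:,2]*1000).round().astype(int))
```

View pics/c0.png

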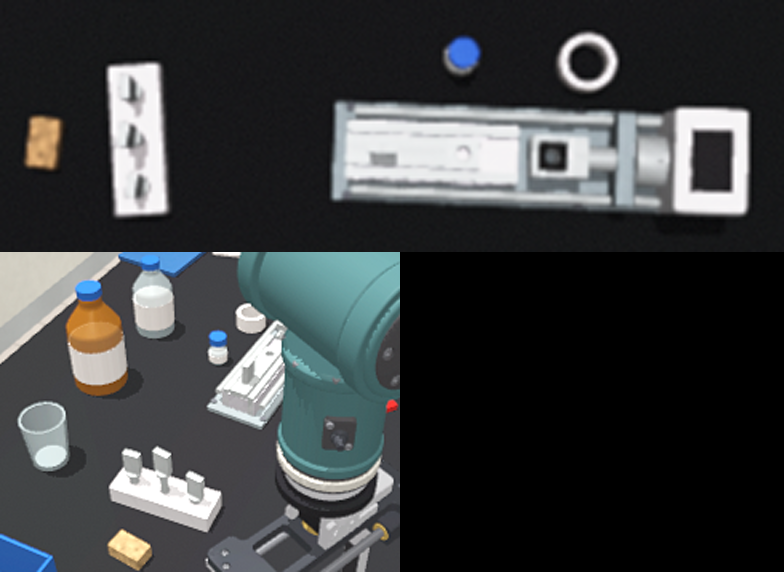

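```bash
cat >> h.py <<'E'
def proj(n,u,v,z):
    K,o,R=cam(n); r=R@np.array([(u-K[0,2])/K[0,0],(v-K[1,2])/K[1,1],1.]); return o+r*(z-o[2])/r[2]
def pix(n,p):
    K,o,R=cam(n); q=R.T@(np.asarray(p)-o); return K[0,0]*q[0]/q[2]+K[0,2],K[1,1]*q[1]/q[2]+K[1,2]
E
cat > c.py <<'E'
from h import *
np.set_printoptions(suppress=True,linewidth=160)
a=np.load("top0.npz"); im=a["im"];d=a["d"]; g=im.mean(2).astype(float); P=cloud("top",d)
def sub(col,sgn,i0,i1):
    gr=sgn*np.gradient(col)[i0:i1]; k=gr.argmax(); w=np.clip(gr[max(0,k-2):k+3],0,None); return i0+max(0,k-2)+(w*np.arange(len(w))).sum()/w.sum()
A=[];B=[]
for u in range(326,418,2):
    t=sub(g[:,u],1,182,194); b=sub(g[:,u],-1,214,232); A.append(proj("top",u,t,.01)[:2]);B.append(proj("top",u,b,.01)[:2])
A=np.array(A);B=np.array(B)
for X in(A,B):
    c=np.polyfit(X[:,1],X[:,0],1); r=X[:,0]-np.polyval(c,X[:,1]); k=abs(r)<.002; c=np.polyfit(X[k,1],X[k,0],1); print("edge x=",c,"rms",np.std(X[k,0]-np.polyval(c,X[k,1])),k.sum())
# pad dark blob
print(g[195:222,386:414].round().astype(int))
print("eye");print(g[198:212,358:376].round().astype(int))
# start of base and box
for r in(195,200,205,210,215): print(r,proj("top",sub(g[r],1,312,326),r,.01),proj("top",sub(g[r],-1,460,472),r,.097))
# link plate top
m=(P[...,2]>.07)&(np.arange(640)[None]>322)&(np.arange(640)[None]<360)&(np.arange(400)[:,None]>190)&(np.arange(400)[:,None]<220)
v,u=np.nonzero(m); print("plate",u.mean(),v.mean(),proj("top",u.mean(),v.mean(),.086),m.sum())
# side pins
s=np.load("side0.npz"); Q=cloud("side",s["d"])
for nm,(l,t,r,b),z in(("pin",(264,245,282,282),.085),("mid",(244,250,262,278),.066),("short",(284,266,302,292),.058)):
    q=Q[t:b,l:r].reshape(-1,3); q=q[q[:,2]>z]; q=q[abs(q[:,1]-.28)<.05]; rr=cv2.minAreaRect((q[:,:2]*1000).astype(np.float32)); print(nm,len(q),q.mean(0),rr)
c=cv2.resize(s["im"][240:310,235:310],None,fx=7,fy=7,interpolation=cv2.INTER_CUBIC); c2=cv2.resize(im[170:230,232:268],None,fx=7,fy=7,interpolation=cv2.INTER_CUBIC)
o=np.zeros((490,525+252,3),np.uint8);o[:,:525]=c;o[:420,525:]=c2;save("pics/c1.png",o)
E
python3 c.py
```

```text
edge x= [0.06187194 0.54982804] rms 0.0006745515822149784 46
edge x= [0.14231452 0.46993728] rms 0.0009656514150231694 13
[[124 120 121 122 121 121 119 121 123 118 105 100 102 103 104 100  96  96  99 112 115 116 117 112 102  98  99  98]
 [172 165 167 167 164 165 164 166 166 159 130 117 118 120 120 120 117 115 126 152 163 161 161 154 128 117 120 117]
 [185 180 179 178 180 186 187 188 191 187 178 170 169 169 170 170 169 165 166 174 176 176 175 173 164 160 161 160]
 [183 180 173 171 187 211 218 219 221 221 217 211 209 206 206 209 204 200 199 197 197 196 194 188 177 173 173 172]
 [178 176 157 161 197 226 227 223 223 222 223 221 220 217 218 223 224 228 232 227 224 224 224 216 193 174 170 172]
 [179 172 137 145 197 224 198 153 141 146 160 164 163 159 165 185 199 231 238 233 231 230 231 225 196 175 172 172]
 [181 170 121 138 196 217 156  74  49  56  69  71  71  71  76  93 141 225 238 233 231 232 232 227 195 170 169 168]
 [182 169 114 134 197 213 124  36  25  30  41  39  35  31  29  35 119 224 237 234 232 233 233 228 190 159 160 158]
 [180 168 113 130 201 213 117  29  29  54  74  71  58  40 
[... 3381 characters left out ...]
8749546 -0.31436486  0.097     ]
210 [0.4858942  0.08281198 0.01      ] [ 0.47425012 -0.31389935  0.097     ]
215 [0.47160605 0.08301113 0.01      ] [ 0.46104261 -0.31257123  0.097     ]
plate 336.56410256410254 202.46153846153845 [0.50233708 0.03038123 0.086     ] 39
pin 94 [0.51730872 0.28148711 0.09709794] ((518.9865112304688, 279.28851318359375), (12.64225959777832, 25.964366912841797), 80.01142120361328)
mid 91 [0.56504165 0.28344098 0.07723106] ((566.9613037109375, 281.5317077636719), (26.00943946838379, 12.405713081359863), 0.04542553797364235)
short 96 [0.46921833 0.27934896 0.06912619] ((471.4491882324219, 278.7197265625), (12.148672103881836, 25.734725952148438), 87.78544616699219)
```

View pics/c1.png

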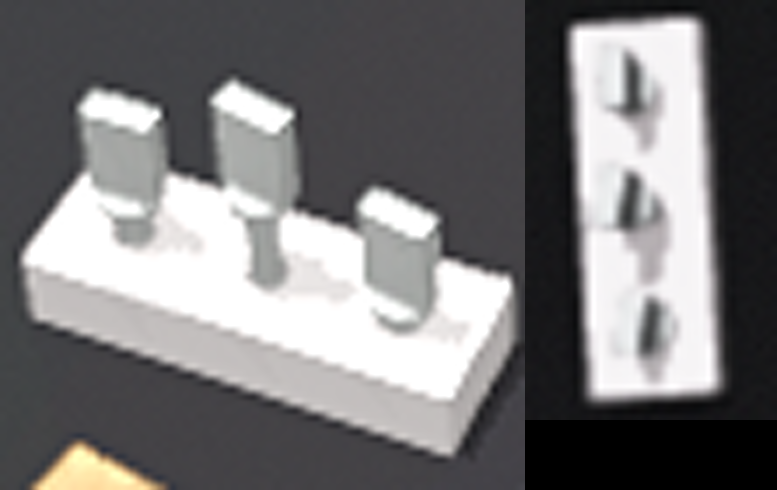

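```bash
cat > go.py <<'E'
import sys
from h import *
from scipy.spatial.transform import Rotation as Ro
o=get_obs(); x,y,z,yaw=map(float,sys.argv[1:5])
R=Ro.from_euler('xyz',o["ee_rot"]); t=R.inv().apply(np.array([x,y,z])-o["tool_pos"]); r=(R.inv()*Ro.from_euler('xyz',[np.pi,0,yaw])).as_rotvec()
print("t",t.round(4),"a",r.round(4),"pos",o["tool_pos"].round(4),o["ee_rot"].round(3),"F",o["wrist_force"].round(1),"w",round(o["width"],4),"time",round(o["time"],2))
E
cat > d.py <<'E'
from h import *
a=np.load("top0.npz"); im=a["im"]; g=im.mean(2)
print("yoke",proj("top",397.0,205.4,.071))
m=np.zeros_like(g,np.uint8); m[165:235,230:270]=(g[165:235,230:270]>90)
m=cv2.morphologyEx(m,cv2.MORPH_CLOSE,np.ones((7,7)))
c=max(cv2.findContours(m,0,1)[0],key=cv2.contourArea); r=cv2.minAreaRect(c); print(r,"rack",proj("top",*r[0],.028))
b=cv2.boxPoints(r); print(np.array([proj("top",*q,.028)[:2] for q in b]).round(4))
E
python3 d.py; python3 go.py .502 .03 .16 1.509
```

```text
yoke [ 0.49155314 -0.13361455  0.071     ]
((248.69754028320312, 199.2527618408203), (54.29327392578125, 19.5518856048584), 86.98721313476562) rack [0.51991913 0.27860462 0.028     ]
[[0.5965 0.3099]
 [0.5981 0.254 ]
 [0.444  0.2476]
 [0.4423 0.303 ]]
t [-0.4385 -0.3039  0.0535] a [ 1.0000e-04 -1.0000e-04  1.1808e+00] pos [0.2401 0.4948 0.2135] [3.141 0.    2.69 ] F [-0.4 -0.2  0.5] w 0.0937 time 1.3
```

Emit:
step_arm:
  steps:
    - {"jaw":0.6,"tx":-0.4385,"ty":-0.304,"tz":0.03,"az":1.181}
    - {"jaw":0.6,"tx":-0.4385,"ty":-0.304,"tz":0.03,"az":1.181}
    - {"jaw":0.6,"tx":-0.4385,"ty":-0.304,"tz":0.03,"az":1.181}
    - {"jaw":0.6,"tx":-0.4385,"ty":-0.304,"tz":0.03,"az":1.181}
    - {"jaw":0.6,"tx":-0.4385,"ty":-0.304,"tz":0.03,"az":1.181}
    - {"jaw":0.6,"tx":-0.4385,"ty":-0.304,"tz":0.03,"az":1.181}
    - {"jaw":0.6,"tx":-0.4385,"ty":-0.304,"tz":0.03,"az":1.181}
    - {"jaw":0.6,"tx":-0.4385,"ty":-0.304,"tz":0.03,"az":1.181}

```text
invalid input
```

```bash
python3 go.py .502 .03 .13 1.509
```

```text
t [-0.4385 -0.3039  0.0835] a [ 1.0000e-04 -1.0000e-04  1.1808e+00] pos [0.2401 0.4948 0.2135] [3.141 0.    2.69 ] F [-0.4 -0.2  0.5] w 0.0937 time 1.3
```

Emit:
step_arm:
  steps:
    - {"jaw":0.6,"tx":-0.4385,"ty":-0.304,"tz":0.03,"ax":0,"ay":0,"az":1.181}
    - {"jaw":0.6,"tx":-0.4385,"ty":-0.304,"tz":0.03,"ax":0,"ay":0,"az":1.181}
    - {"jaw":0.6,"tx":-0.4385,"ty":-0.304,"tz":0.03,"ax":0,"ay":0,"az":1.181}
    - {"jaw":0.6,"tx":-0.4385,"ty":-0.304,"tz":0.03,"ax":0,"ay":0,"az":1.181}
    - {"jaw":0.6,"tx":-0.4385,"ty":-0.304,"tz":0.03,"ax":0,"ay":0,"az":1.181}
    - {"jaw":0.6,"tx":-0.4385,"ty":-0.304,"tz":0.03,"ax":0,"ay":0,"az":1.181}
    - {"jaw":0.6,"tx":-0.4385,"ty":-0.304,"tz":0.03,"ax":0,"ay":0,"az":1.181}
    - {"jaw":0.6,"tx":-0.4385,"ty":-0.304,"tz":0.03,"ax":0,"ay":0,"az":1.181}

```text
time: 2.1
tool_pos: [0.4367, 0.145, 0.1913]
ee_rot: [3.14, -0.001, 1.503]
wrist_force: [0.8, 0.7, -0.5]
width: 0.0568
```

```bash
python3 go.py .502 .03 .13 1.509
```

```text
t [-0.1103  0.0728  0.0613] a [ 0.0011 -0.0005 -0.0059] pos [0.4367 0.145  0.1913] [ 3.140e+00 -1.000e-03  1.503e+00] F [ 0.8  0.7 -0.5] w 0.0568 time 2.1
```

Emit:
step_arm:
  steps:
    - {"jaw":0.6,"tx":-0.11,"ty":0.073,"tz":0.04,"ax":0.001,"ay":0,"az":-0.006}
    - {"jaw":0.6,"tx":-0.11,"ty":0.073,"tz":0.061,"ax":0.001,"ay":0,"az":-0.006}
    - {"jaw":0.6,"tx":-0.11,"ty":0.073,"tz":0.061,"ax":0.001,"ay":0,"az":-0.006}
    - {"jaw":0.6,"tx":-0.11,"ty":0.073,"tz":0.061,"ax":0.001,"ay":0,"az":-0.006}
    - {"jaw":0.6,"tx":-0.11,"ty":0.073,"tz":0.061,"ax":0.001,"ay":0,"az":-0.006}
    - {"jaw":0.6,"tx":-0.11,"ty":0.073,"tz":0.061,"ax":0.001,"ay":0,"az":-0.006}

```text
time: 2.7
tool_pos: [0.5024, 0.0312, 0.1312]
ee_rot: [3.14, -0.001, 1.51]
wrist_force: [-1.2, -0.3, 0.5]
width: 0.0563
```

```bash
python3 go.py .502 .03 .066 1.509
python3 - <<'E'
from h import *
im,d=snapshot("side"); save("pics/s1.png",cv2.resize(im[150:260,260:400],None,fx=5,fy=5,interpolation=cv2.INTER_CUBIC))
E
```

```text
t [-0.0013 -0.0004  0.0652] a [ 0.0014 -0.0011  0.001 ] pos [0.5024 0.0312 0.1312] [ 3.14e+00 -1.00e-03  1.51e+00] F [-1.2 -0.3  0.5] w 0.0563 time 2.7
```

View pics/s1.png

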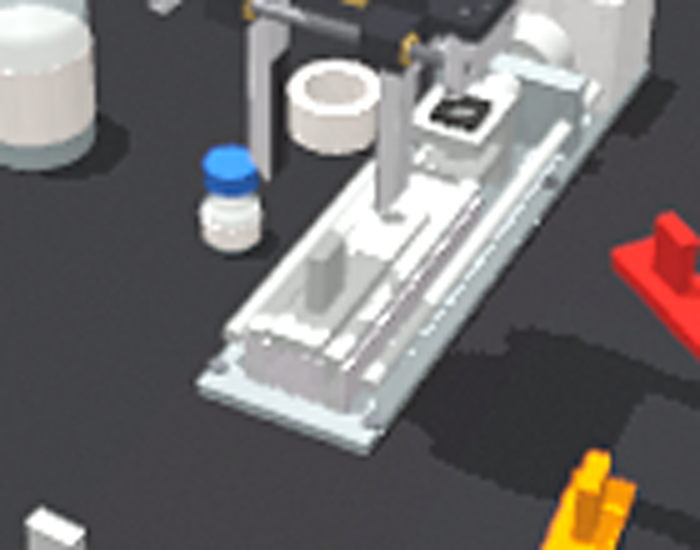

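Emit:
step_arm:
  steps:
    - {"jaw":0.6,"tx":-0.001,"ty":0,"tz":0.035,"ax":0.001,"ay":0,"az":0.001}
    - {"jaw":0.6,"tx":-0.001,"ty":0,"tz":0.055,"ax":0.001,"ay":0,"az":0.001}
    - {"jaw":0.6,"tx":-0.001,"ty":0,"tz":0.065,"ax":0.001,"ay":0,"az":0.001}
    - {"jaw":0.6,"tx":-0.001,"ty":0,"tz":0.065,"ax":0.001,"ay":0,"az":0.001}
    - {"jaw":0.3,"tx":-0.001,"ty":0,"tz":0.065,"ax":0.001,"ay":0,"az":0.001}
    - {"jaw":0.2,"tx":-0.001,"ty":0,"tz":0.065,"ax":0.001,"ay":0,"az":0.001}
    - {"jaw":0.15,"tx":-0.001,"ty":0,"tz":0.065,"ax":0.001,"ay":0,"az":0.001}
    - {"jaw":0.15,"tx":-0.001,"ty":0,"tz":0.065,"ax":0.001,"ay":0,"az":0.001}

```text
time: 3.55
tool_pos: [0.5031, 0.0304, 0.0674]
ee_rot: [3.139, -0.001, 1.51]
wrist_force: [0.4, -0.4, -0.5]
width: 0.0277
```

Emit:
step_arm:
  steps:
    - {"jaw":0.14,"tx":0,"ty":0,"tz":0,"ax":0,"ay":0,"az":0}
    - {"jaw":0.14,"tx":0,"ty":0,"tz":0,"ax":0,"ay":0,"az":0}
    - {"jaw":0.13,"tx":0,"ty":0,"tz":0,"ax":0,"ay":0,"az":0}
    - {"jaw":0.12,"tx":0,"ty":0,"tz":0,"ax":0,"ay":0,"az":0}
    - {"jaw":0.11,"tx":0,"ty":0,"tz":0,"ax":0,"ay":0,"az":0}
    - {"jaw":0.1,"tx":0,"ty":0,"tz":0,"ax":0,"ay":0,"az":0}
    - {"jaw":0.09,"tx":0,"ty":0,"tz":0,"ax":0,"ay":0,"az":0}
    - {"jaw":0.08,"tx":0,"ty":0,"tz":0,"ax":0,"ay":0,"az":0}

```text
time: 4.35
tool_pos: [0.5034, 0.0304, 0.0674]
ee_rot: [3.138, -0.001, 1.51]
wrist_force: [1.4, -0.1, -1.6]
width: 0.01
```

```bash
python3 go.py .502 .03 .067 1.509
```

```text
t [-0.0005 -0.0013  0.0004] a [ 0.0034 -0.0011  0.0007] pos [0.5034 0.0304 0.0674] [ 3.138e+00 -1.000e-03  1.510e+00] F [ 1.4 -0.1 -1.6] w 0.01 time 4.35
```

Emit:
step_arm:
  steps:
    - {"jaw":0.05,"tx":-0.005,"ty":0,"tz":0,"ax":0,"ay":0,"az":0}
    - {"jaw":0.05,"tx":-0.012,"ty":0,"tz":0,"ax":0,"ay":0,"az":0}
    - {"jaw":0.05,"tx":-0.02,"ty":0,"tz":0,"ax":0,"ay":0,"az":0}
    - {"jaw":0.05,"tx":-0.028,"ty":0,"tz":0,"ax":0,"ay":0,"az":0}
    - {"jaw":0.05,"tx":-0.034,"ty":0,"tz":0,"ax":0,"ay":0,"az":0}
    - {"jaw":0.05,"tx":-0.038,"ty":0,"tz":0,"ax":0,"ay":0,"az":0}
    - {"jaw":0.05,"tx":-0.04,"ty":0,"tz":0,"ax":0,"ay":0,"az":0}
    - {"jaw":0.05,"tx":-0.04,"ty":0,"tz":0,"ax":0,"ay":0,"az":0}

```text
time: 5.15
tool_pos: [0.5009, -0.0102, 0.0675]
ee_rot: [3.138, -0.0, 1.509]
wrist_force: [0.6, -0.2, 0.5]
width: 0.01
```

Emit:
step_arm:
  steps:
    - {"jaw":0.05,"tx":-0.006,"ty":0,"tz":0,"ax":0,"ay":0,"az":0}
    - {"jaw":0.05,"tx":-0.013,"ty":0,"tz":0,"ax":0,"ay":0,"az":0}
    - {"jaw":0.05,"tx":-0.02,"ty":0,"tz":0,"ax":0,"ay":0,"az":0}
    - {"jaw":0.05,"tx":-0.025,"ty":0,"tz":0,"ax":0,"ay":0,"az":0}
    - {"jaw":0.05,"tx":-0.029,"ty":0,"tz":0,"ax":0,"ay":0,"az":0}
    - {"jaw":0.05,"tx":-0.032,"ty":0,"tz":0,"ax":0,"ay":0,"az":0}
    - {"jaw":0.05,"tx":-0.032,"ty":0,"tz":0,"ax":0,"ay":0,"az":0}

```text
time: 5.85
tool_pos: [0.4988, -0.0429, 0.0674]
ee_rot: [3.138, 0.001, 1.509]
wrist_force: [-0.9, 0.8, 0.7]
width: 0.0097
```

Run:
```python
from h import *
im,d=snapshot("side"); save("pics/s2.png",cv2.resize(im[140:260,270:410],None,fx=5,fy=5,interpolation=cv2.INTER_CUBIC))
```

```text
(no output)
```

View pics/s2.png

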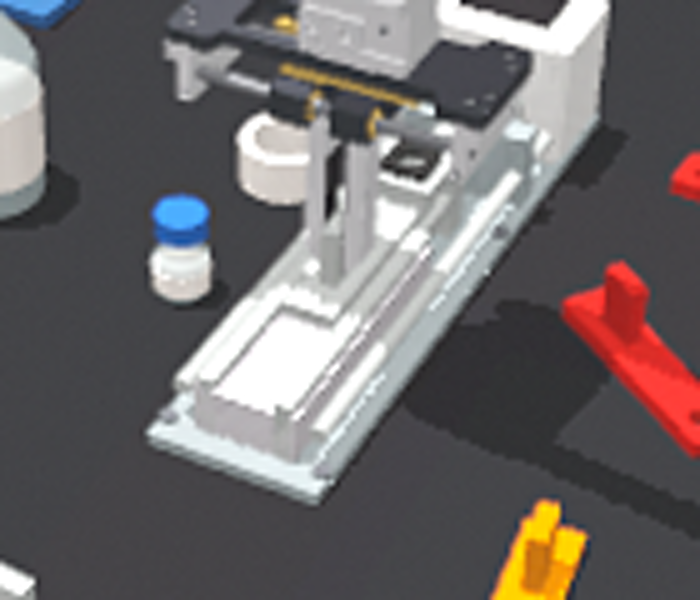

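Emit:
step_arm:
  steps:
    - {"jaw":0.05,"tx":-0.001,"ty":0,"tz":0,"ax":0,"ay":0,"az":0}
    - {"jaw":0.05,"tx":-0.002,"ty":0,"tz":0,"ax":0,"ay":0,"az":0}
    - {"jaw":0.05,"tx":-0.003,"ty":0,"tz":0,"ax":0,"ay":0,"az":0}
    - {"jaw":0.05,"tx":-0.004,"ty":0,"tz":0,"ax":0,"ay":0,"az":0}
    - {"jaw":0.05,"tx":-0.005,"ty":0,"tz":0,"ax":0,"ay":0,"az":0}
    - {"jaw":0.05,"tx":-0.006,"ty":0,"tz":0,"ax":0,"ay":0,"az":0}
    - {"jaw":0.05,"tx":-0.007,"ty":0,"tz":0,"ax":0,"ay":0,"az":0}

```text
time: 6.6
tool_pos: [0.4984, -0.0499, 0.0674]
ee_rot: [3.138, 0.001, 1.509]
wrist_force: [-1.2, 2.7, 1.0]
width: 0.0098
```

Emit:
step_arm:
  steps:
    - {"jaw":0.05,"tx":-0.0005,"ty":0,"tz":0,"ax":0,"ay":0,"az":0}
    - {"jaw":0.05,"tx":-0.001,"ty":0,"tz":0,"ax":0,"ay":0,"az":0}
    - {"jaw":0.05,"tx":-0.0015,"ty":0,"tz":0,"ax":0,"ay":0,"az":0}

```text
time: 6.9
tool_pos: [0.4983, -0.0515, 0.0674]
ee_rot: [3.138, 0.001, 1.509]
wrist_force: [-1.0, 2.4, 1.9]
width: 0.0099
```

Emit:
step_arm:
  steps:
    - {"jaw":0.05,"tx":-0.0005,"ty":0,"tz":0,"ax":0,"ay":0,"az":0}
    - {"jaw":0.05,"tx":-0.001,"ty":0,"tz":0,"ax":0,"ay":0,"az":0}
    - {"jaw":0.05,"tx":-0.0015,"ty":0,"tz":0,"ax":0,"ay":0,"az":0}

```text
time: 7.2
tool_pos: [0.4982, -0.053, 0.0674]
ee_rot: [3.138, 0.001, 1.509]
wrist_force: [0.1, 3.1, 1.3]
width: 0.0095
```

Emit:
step_arm:
  steps:
    - {"jaw":0.05,"tx":-0.0005,"ty":0,"tz":0,"ax":0,"ay":0,"az":0}
    - {"jaw":0.05,"tx":-0.001,"ty":0,"tz":0,"ax":0,"ay":0,"az":0}

```text
time: 7.4
tool_pos: [0.4981, -0.054, 0.0674]
ee_rot: [3.138, 0.001, 1.509]
wrist_force: [0.5, 3.0, 0.4]
width: 0.0094
```

Emit:
step_arm:
  steps:
    - {"jaw":0.05,"tx":-0.0005,"ty":0,"tz":0,"ax":0,"ay":0,"az":0}
    - {"jaw":0.05,"tx":-0.001,"ty":0,"tz":0,"ax":0,"ay":0,"az":0}

```text
time: 7.6
tool_pos: [0.498, -0.0551, 0.0674]
ee_rot: [3.138, 0.001, 1.509]
wrist_force: [0.2, 3.0, 1.1]
width: 0.0097
```

Emit:
step_arm:
  steps:
    - {"jaw":0.05,"tx":-0.0005,"ty":0,"tz":0,"ax":0,"ay":0,"az":0}
    - {"jaw":0.05,"tx":-0.001,"ty":0,"tz":0,"ax":0,"ay":0,"az":0}

```text
time: 7.8
tool_pos: [0.498, -0.0558, 0.0674]
ee_rot: [3.138, 0.0, 1.509]
wrist_force: [-0.5, 3.9, 0.6]
width: 0.0097
```

Emit:
step_arm:
  steps:
    - {"jaw":0.05,"tx":-0.0006,"ty":0,"tz":0,"ax":0,"ay":0,"az":0}

```text
time: 7.9
tool_pos: [0.498, -0.0559, 0.0674]
ee_rot: [3.138, -0.001, 1.509]
wrist_force: [-0.9, 5.2, 1.3]
width: 0.0102
```

Emit:
step_arm:
  steps:
    - {"jaw":0.05,"tx":-0.0006,"ty":0,"tz":0,"ax":0,"ay":0,"az":0}

```text
time: 8.0
tool_pos: [0.498, -0.0559, 0.0675]
ee_rot: [3.138, -0.002, 1.509]
wrist_force: [1.4, 5.8, 1.4]
width: 0.0099
```

Emit:
step_arm:
  steps:
    - {"jaw":0.05,"tx":-0.0015,"ty":0,"tz":0,"ax":0,"ay":0,"az":0}
    - {"jaw":0.05,"tx":-0.0015,"ty":0,"tz":0,"ax":0,"ay":0,"az":0}

```text
time: 8.2
tool_pos: [0.4979, -0.0559, 0.0676]
ee_rot: [3.138, -0.005, 1.51]
wrist_force: [-0.4, 7.7, 2.5]
width: 0.0099
```

Emit:
step_arm:
  steps:
    - {"jaw":0.05,"tx":0,"ty":0,"tz":0,"ax":0,"ay":0.005,"az":0}
    - {"jaw":0.25,"tx":0,"ty":0,"tz":0,"ax":0,"ay":0.005,"az":0}
    - {"jaw":0.5,"tx":0,"ty":0,"tz":0,"ax":0,"ay":0.005,"az":0}
    - {"jaw":0.5,"tx":0,"ty":0,"tz":0,"ax":0,"ay":0.005,"az":0}
    - {"jaw":0.5,"tx":0,"ty":0,"tz":-0.04,"ax":0,"ay":0.005,"az":0}
    - {"jaw":0.5,"tx":0,"ty":0,"tz":-0.09,"ax":0,"ay":0.005,"az":0}
    - {"jaw":0.5,"tx":0,"ty":0,"tz":-0.13,"ax":0,"ay":0.005,"az":0}
    - {"jaw":0.5,"tx":0,"ty":0,"tz":-0.13,"ax":0,"ay":0.005,"az":0}

```text
time: 9.0
tool_pos: [0.501, -0.0579, 0.2051]
ee_rot: [3.125, -0.007, 1.509]
wrist_force: [0.1, 0.3, 0.5]
width: 0.0467
```

```bash
python3 go.py .519 .28 .19 2.97
```

```text
t [ 0.3382 -0.0031  0.0174] a [ 0.0188  0.0068 -1.4608] pos [ 0.501  -0.0579  0.2051] [ 3.125 -0.007  1.509] F [0.1 0.3 0.5] w 0.0467 time 9.0
```

Run:
```python
from h import *
for nm,z,c in(("long",.103,[(235,80),(297,118),(275,135),(210,100)]),("mid",.083,[(98,88),(162,110),(148,133),(80,108)]),("short",.075,[(378,187),(440,215),(425,238),(360,207)])):
    p=np.array([proj("side",235+x/7-.4,240+y/7-.4,z)[:2] for x,y in c]); e1=(p[1]-p[0]+p[2]-p[3])/2; e2=(p[3]-p[0]+p[2]-p[1])/2
    print(nm,p.mean(0).round(4),"e1",np.degrees(np.arctan2(*e1[::-1])).round(1),np.linalg.norm(e1).round(4),"e2",np.degrees(np.arctan2(*e2[::-1])).round(1),np.linalg.norm(e2).round(4))
```

```text
long [0.5186 0.2791] e1 167.8 0.0259 e2 75.0 0.0103
mid [0.5668 0.2804] e1 179.6 0.0242 e2 91.9 0.0102
short [0.471  0.2757] e1 173.4 0.0235 e2 86.8 0.01
```

Emit:
step_arm:
  steps:
    - {"jaw":0.5,"tx":0.337,"ty":-0.003,"tz":0.02,"ax":0.019,"ay":0.007,"az":-1.441}
    - {"jaw":0.5,"tx":0.337,"ty":-0.003,"tz":0.02,"ax":0.019,"ay":0.007,"az":-1.441}
    - {"jaw":0.5,"tx":0.337,"ty":-0.003,"tz":0.02,"ax":0.019,"ay":0.007,"az":-1.441}
    - {"jaw":0.5,"tx":0.337,"ty":-0.003,"tz":0.02,"ax":0.019,"ay":0.007,"az":-1.441}
    - {"jaw":0.5,"tx":0.337,"ty":-0.003,"tz":0.02,"ax":0.019,"ay":0.007,"az":-1.441}
    - {"jaw":0.5,"tx":0.337,"ty":-0.003,"tz":0.02,"ax":0.019,"ay":0.007,"az":-1.441}
    - {"jaw":0.5,"tx":0.337,"ty":-0.003,"tz":0.02,"ax":0.019,"ay":0.007,"az":-1.441}
    - {"jaw":0.5,"tx":0.337,"ty":-0.003,"tz":0.02,"ax":0.019,"ay":0.007,"az":-1.441}

```text
time: 9.8
tool_pos: [0.518, 0.2827, 0.185]
ee_rot: [3.141, -0.004, 2.721]
wrist_force: [1.2, -0.9, 0.1]
width: 0.047
```

```bash
python3 go.py .519 .279 .17 2.95
```

```text
t [-0.0025 -0.003   0.015 ] a [ 0.0009 -0.0038 -0.2289] pos [0.518  0.2827 0.185 ] [ 3.141 -0.004  2.721] F [ 1.2 -0.9  0.1] w 0.047 time 9.8
```

Emit:
step_arm:
  steps:
    - {"jaw":0.5,"tx":-0.0025,"ty":-0.003,"tz":0.015,"ax":0.001,"ay":-0.004,"az":-0.229}
    - {"jaw":0.5,"tx":-0.0025,"ty":-0.003,"tz":0.03,"ax":0.001,"ay":-0.004,"az":-0.229}
    - {"jaw":0.5,"tx":-0.0025,"ty":-0.003,"tz":0.045,"ax":0.001,"ay":-0.004,"az":-0.229}
    - {"jaw":0.5,"tx":-0.0025,"ty":-0.003,"tz":0.045,"ax":0.001,"ay":-0.004,"az":-0.229}
    - {"jaw":0.5,"tx":-0.0025,"ty":-0.003,"tz":0.045,"ax":0.001,"ay":-0.004,"az":-0.229}

```text
time: 10.3
tool_pos: [0.5187, 0.2787, 0.1393]
ee_rot: [-3.14, -0.001, 2.948]
wrist_force: [-0.7, -1.7, 0.6]
width: 0.0471
```

```bash
python3 go.py .519 .279 .09 2.95
python3 - <<'E'
from h import *
im,d=snapshot("side"); a=cv2.resize(im[190:310,235:325],None,fx=4.5,fy=4.5,interpolation=cv2.INTER_CUBIC)
t,dt=snapshot("top"); np.savez("top1.npz",im=t,d=dt); b=cv2.resize(t[180:230,320:415],None,fx=4,fy=4,interpolation=cv2.INTER_CUBIC)
o=np.zeros((540,405+380,3),np.uint8); o[:,:405]=a; o[:200,405:]=b; save("pics/s3.png",o)
E
```

```text
t [-0.0002  0.0004  0.0493] a [-0.0011 -0.0009 -0.0015] pos [0.5187 0.2787 0.1393] [-3.140e+00 -1.000e-03  2.948e+00] F [-0.7 -1.7  0.6] w 0.0471 time 10.3
```

View pics/s3.png

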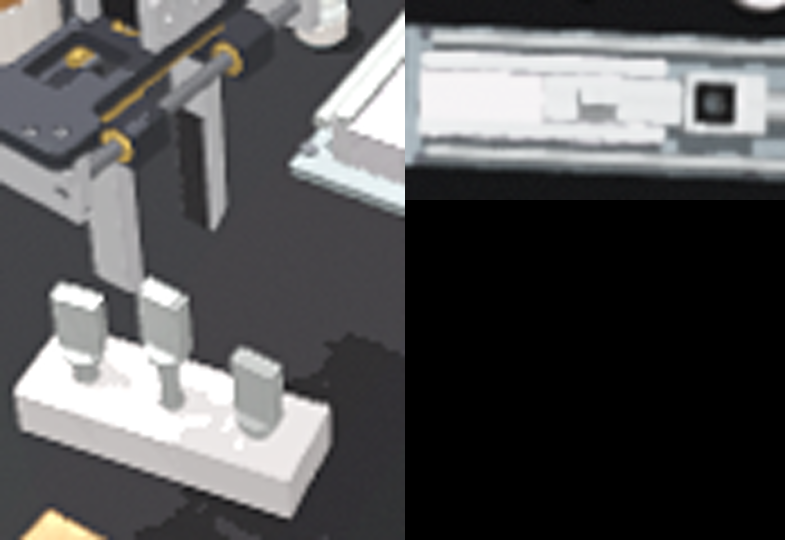

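Emit:
step_arm:
  steps:
    - {"jaw":0.5,"tx":0,"ty":0,"tz":0.03,"ax":-0.001,"ay":-0.001,"az":-0.001}
    - {"jaw":0.5,"tx":0,"ty":0,"tz":0.05,"ax":-0.001,"ay":-0.001,"az":-0.001}
    - {"jaw":0.4,"tx":0,"ty":0,"tz":0.058,"ax":-0.001,"ay":-0.001,"az":-0.001}
    - {"jaw":0.3,"tx":0,"ty":0,"tz":0.058,"ax":-0.001,"ay":-0.001,"az":-0.001}
    - {"jaw":0.2,"tx":0,"ty":0,"tz":0.058,"ax":-0.001,"ay":-0.001,"az":-0.001}
    - {"jaw":0.17,"tx":0,"ty":0,"tz":0.058,"ax":-0.001,"ay":-0.001,"az":-0.001}
    - {"jaw":0.15,"tx":0,"ty":0,"tz":0.058,"ax":-0.001,"ay":-0.001,"az":-0.001}
    - {"jaw":0.14,"tx":0,"ty":0,"tz":0.058,"ax":-0.001,"ay":-0.001,"az":-0.001}

```text
time: 11.2
tool_pos: [0.5201, 0.2793, 0.0838]
ee_rot: [3.139, 0.004, 2.95]
wrist_force: [-0.7, 0.6, 0.3]
width: 0.0132
```

Emit:
step_arm:
  steps:
    - {"jaw":0.13,"tx":0,"ty":0,"tz":0,"ax":0,"ay":0,"az":0}
    - {"jaw":0.12,"tx":0,"ty":0,"tz":0,"ax":0,"ay":0,"az":0}
    - {"jaw":0.11,"tx":0,"ty":0,"tz":0,"ax":0,"ay":0,"az":0}
    - {"jaw":0.1,"tx":0,"ty":0,"tz":0,"ax":0,"ay":0,"az":0}
    - {"jaw":0.08,"tx":0,"ty":0,"tz":0,"ax":0,"ay":0,"az":0}
    - {"jaw":0.05,"tx":0,"ty":0,"tz":0,"ax":0,"ay":0,"az":0}
    - {"jaw":0.05,"tx":0,"ty":0,"tz":0,"ax":0,"ay":0,"az":0}

```text
time: 11.9
tool_pos: [0.5201, 0.2792, 0.0839]
ee_rot: [3.139, 0.004, 2.95]
wrist_force: [-0.3, -0.6, 1.0]
width: 0.0099
```

```bash
python3 go.py .519 .279 .082 2.95
```

```text
t [ 0.001  -0.0004  0.0019] a [ 0.0024  0.0039 -0.0001] pos [0.5201 0.2792 0.0839] [3.139 0.004 2.95 ] F [-0.3 -0.6  1. ] w 0.0099 time 11.9
```

Emit:
step_arm:
  steps:
    - {"jaw":0.05,"tx":0,"ty":0,"tz":-0.01,"ax":0,"ay":0,"az":0}
    - {"jaw":0.05,"tx":0,"ty":0,"tz":-0.025,"ax":0,"ay":0,"az":0}
    - {"jaw":0.05,"tx":0,"ty":0,"tz":-0.045,"ax":0,"ay":0,"az":0}
    - {"jaw":0.05,"tx":0,"ty":0,"tz":-0.07,"ax":0,"ay":0,"az":0}
    - {"jaw":0.05,"tx":0,"ty":0,"tz":-0.095,"ax":0,"ay":0,"az":0}
    - {"jaw":0.05,"tx":0,"ty":0,"tz":-0.116,"ax":0,"ay":0,"az":0}
    - {"jaw":0.05,"tx":0,"ty":0,"tz":-0.116,"ax":0,"ay":0,"az":0}
    - {"jaw":0.05,"tx":0,"ty":0,"tz":-0.116,"ax":0,"ay":0,"az":0}

```text
time: 12.7
tool_pos: [0.5197, 0.2791, 0.2007]
ee_rot: [3.138, 0.005, 2.95]
wrist_force: [-0.2, 0.2, -2.0]
width: 0.0099
```

```bash
cat > e.py <<'E'
from h import *
o=get_obs(); print(o["tool_pos"],o["ee_rot"],o["wrist_force"],o["width"])
im,d=snapshot("side"); T=np.array(o["tool_pos"])
u,v=pix("side",T-[0,0,.05]); print("pred pin mid px",u,v)
u0,v0=int(u)-45,int(v)-45
save("pics/s4.png",cv2.resize(im[v0:v0+90,u0:u0+90],None,fx=6,fy=6,interpolation=cv2.INTER_CUBIC)); np.savez("side4.npz",im=im,d=d); print(u0,v0)
for h in(.022,.05,.078): print(h,pix("side",T-[0,0,h]))
a=np.load("top1.npz")["im"].mean(2); 
# re-measure pad centre
w=np.clip(150-a[197:214,388:406],0,None)>25; n,l,st,c=cv2.connectedComponentsWithStats(w.astype(np.uint8)); k=st[1:,4].argmax()+1; print(st[k],c[k]+[388,197],proj("top",*(c[k]+[388,197]),.071))
E
python3 e.py
```

```text
[0.51974614 0.27912553 0.20068598] [3.13829699 0.00518617 2.94997801] [-0.23578312  0.23454994 -1.98527277] 0.009884542829017679
pred pin mid px 268.97761202474504 238.66926949540195
223 193
0.022 (np.float64(268.08546927994075), np.float64(228.64592033884819))
0.05 (np.float64(268.97761202474504), np.float64(238.66926949540195))
0.078 (np.float64(269.83658641424717), np.float64(248.31996751728153))
[  4   4  11  10 100] [396.7  205.44] [ 0.49146204 -0.13279931  0.071     ]
```

View pics/s4.png

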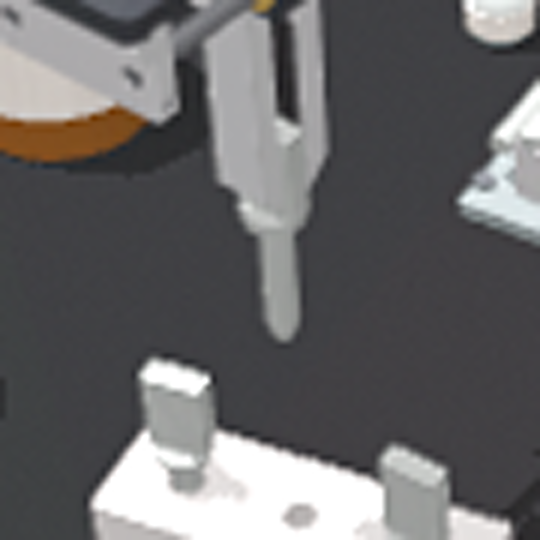

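```bash
python3 go.py .4925 -.134 .18 2.95
```

```text
t [-0.0524 -0.4104  0.0186] a [ 0.0018  0.003  -0.0001] pos [0.5192 0.2789 0.1992] [3.14e+00 3.00e-03 2.95e+00] F [-0.5 -0.8 -0.4] w 0.01 time 12.75
```

Emit:
step_arm:
  steps:
    - {"jaw":0.05,"tx":-0.003,"ty":-0.02,"tz":0,"ax":0.002,"ay":0.003,"az":0}
    - {"jaw":0.05,"tx":-0.008,"ty":-0.06,"tz":0,"ax":0.002,"ay":0.003,"az":0}
    - {"jaw":0.05,"tx":-0.014,"ty":-0.11,"tz":0,"ax":0.002,"ay":0.003,"az":0}
    - {"jaw":0.05,"tx":-0.02,"ty":-0.16,"tz":0,"ax":0.002,"ay":0.003,"az":0}
    - {"jaw":0.05,"tx":-0.027,"ty":-0.21,"tz":0,"ax":0.002,"ay":0.003,"az":0}
    - {"jaw":0.05,"tx":-0.033,"ty":-0.26,"tz":0,"ax":0.002,"ay":0.003,"az":0}
    - {"jaw":0.05,"tx":-0.04,"ty":-0.31,"tz":0,"ax":0.002,"ay":0.003,"az":0}
    - {"jaw":0.05,"tx":-0.046,"ty":-0.36,"tz":0,"ax":0.002,"ay":0.003,"az":0}

```text
time: 13.55
tool_pos: [0.4945, -0.0825, 0.1968]
ee_rot: [3.141, -0.003, 2.95]
wrist_force: [0.0, 0.6, -1.2]
width: 0.01
```

```bash
python3 go.py .4925 -.134 .165 2.95
```

```text
t [-0.0079 -0.051   0.0318] a [ 0.0002 -0.0032  0.0001] pos [ 0.4945 -0.0825  0.1968] [ 3.141e+00 -3.000e-03  2.950e+00] F [ 0.   0.6 -1.2] w 0.01 time 13.55
```

Emit:
step_arm:
  steps:
    - {"jaw":0.05,"tx":-0.005,"ty":-0.03,"tz":0,"ax":0,"ay":-0.003,"az":0}
    - {"jaw":0.05,"tx":-0.008,"ty":-0.051,"tz":0.01,"ax":0,"ay":-0.003,"az":0}
    - {"jaw":0.05,"tx":-0.008,"ty":-0.051,"tz":0.025,"ax":0,"ay":-0.003,"az":0}
    - {"jaw":0.05,"tx":-0.008,"ty":-0.051,"tz":0.032,"ax":0,"ay":-0.003,"az":0}
    - {"jaw":0.05,"tx":-0.008,"ty":-0.051,"tz":0.032,"ax":0,"ay":-0.003,"az":0}
    - {"jaw":0.05,"tx":-0.008,"ty":-0.051,"tz":0.032,"ax":0,"ay":-0.003,"az":0}

```text
time: 14.15
tool_pos: [0.4925, -0.1328, 0.1643]
ee_rot: [3.141, -0.001, 2.952]
wrist_force: [0.2, 0.1, -0.7]
width: 0.0101
```

```bash
python3 go.py .4925 -.134 .165 2.95
python3 - <<'E'
from h import *
T=np.array(get_obs()["tool_pos"]); im,d=snapshot("side")
for p in(T-[0,0,.022],T-[0,0,.078],[.4915,-.134,.071]): print(np.round(pix("side",p),1))
u,v=map(int,pix("side",[.4915,-.134,.08])); print(u-35,v-35)
save("pics/s5.png",cv2.resize(im[v-35:v+35,u-35:u+35],None,fx=8,fy=8,interpolation=cv2.INTER_CUBIC))
E
```

```text
t [-0.0002 -0.0012 -0.0007] a [ 0.0007 -0.0012  0.002 ] pos [ 0.4925 -0.1328  0.1643] [ 3.141e+00 -1.000e-03  2.952e+00] F [ 0.2  0.1 -0.7] w 0.0101 time 14.15
[352.4 149.5]
[351.3 166.5]
[351.5 170.9]
316 133
```

View pics/s5.png

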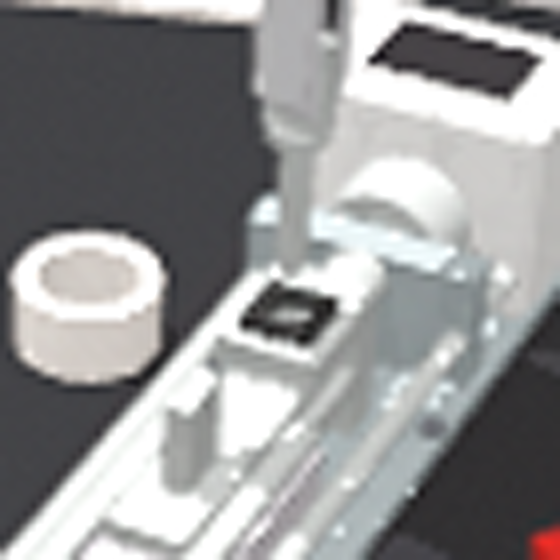

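Run:
```python
from h import *
print("pad",proj("side",316+292/8-.44,133+313/8-.44,.071),"hole lit",proj("side",316+294/8-.44,133+315/8-.44,.071))
print("tip front edge",proj("side",316+292/8-.44,133+270/8-.44,.0864))
print("collar",proj("side",316+301/8-.44,133+130/8-.44,.1424))
```

```text
pad [ 0.48868578 -0.13084913  0.071     ] hole lit [ 0.48759745 -0.12998864  0.071     ]
tip front edge [ 0.49095746 -0.13452562  0.0864    ]
collar [ 0.4917074  -0.13697644  0.1424    ]
```

Emit:
step_arm:
  steps:
    - {"jaw":0.05,"tx":0,"ty":-0.0012,"tz":0.004,"ax":0,"ay":-0.001,"az":0}
    - {"jaw":0.05,"tx":0,"ty":-0.0012,"tz":0.008,"ax":0,"ay":-0.001,"az":0}
    - {"jaw":0.05,"tx":0,"ty":-0.0012,"tz":0.012,"ax":0,"ay":-0.001,"az":0}
    - {"jaw":0.05,"tx":0,"ty":-0.0012,"tz":0.012,"ax":0,"ay":-0.001,"az":0}

```text
time: 14.6
tool_pos: [0.4922, -0.1338, 0.1521]
ee_rot: [3.141, -0.0, 2.952]
wrist_force: [0.1, 1.3, -0.7]
width: 0.0099
```

Emit:
step_arm:
  steps:
    - {"jaw":0.05,"tx":0,"ty":0,"tz":0.001,"ax":0,"ay":0,"az":0}
    - {"jaw":0.05,"tx":0,"ty":0,"tz":0.002,"ax":0,"ay":0,"az":0}
    - {"jaw":0.05,"tx":0,"ty":0,"tz":0.003,"ax":0,"ay":0,"az":0}
    - {"jaw":0.05,"tx":0,"ty":0,"tz":0.004,"ax":0,"ay":0,"az":0}

```text
time: 15.0
tool_pos: [0.4923, -0.1339, 0.1482]
ee_rot: [3.141, -0.0, 2.952]
wrist_force: [0.4, 0.3, -1.5]
width: 0.0095
```

Emit:
step_arm:
  steps:
    - {"jaw":0.05,"tx":0,"ty":0,"tz":0.001,"ax":0,"ay":0,"az":0}
    - {"jaw":0.05,"tx":0,"ty":0,"tz":0.002,"ax":0,"ay":0,"az":0}

```text
time: 15.2
tool_pos: [0.4923, -0.1339, 0.1461]
ee_rot: [3.141, -0.0, 2.952]
wrist_force: [0.1, -0.4, -0.2]
width: 0.0099
```

Emit:
step_arm:
  steps:
    - {"jaw":0.05,"tx":0,"ty":0,"tz":0.001,"ax":0,"ay":0,"az":0}
    - {"jaw":0.05,"tx":0,"ty":0,"tz":0.002,"ax":0,"ay":0,"az":0}
    - {"jaw":0.05,"tx":0,"ty":0,"tz":0.003,"ax":0,"ay":0,"az":0}

```text
time: 15.5
tool_pos: [0.4923, -0.134, 0.143]
ee_rot: [3.141, -0.0, 2.952]
wrist_force: [0.6, 0.3, -0.1]
width: 0.0099
```

Emit:
step_arm:
  steps:
    - {"jaw":0.05,"tx":0,"ty":0,"tz":0.0007,"ax":0,"ay":0,"az":0}
    - {"jaw":0.05,"tx":0,"ty":0,"tz":0.0014,"ax":0,"ay":0,"az":0}

```text
time: 15.7
tool_pos: [0.4922, -0.1339, 0.1415]
ee_rot: [3.141, -0.0, 2.952]
wrist_force: [-1.2, -0.2, -1.3]
width: 0.0099
```

Emit:
step_arm:
  steps:
    - {"jaw":0.05,"tx":0,"ty":0,"tz":0.0007,"ax":0,"ay":0,"az":0}
    - {"jaw":0.05,"tx":0,"ty":0,"tz":0.0014,"ax":0,"ay":0,"az":0}

```text
time: 15.9
tool_pos: [0.4923, -0.134, 0.1401]
ee_rot: [3.141, -0.0, 2.952]
wrist_force: [-0.5, 0.1, -1.0]
width: 0.0097
```

Emit:
step_arm:
  steps:
    - {"jaw":0.05,"tx":0,"ty":0,"tz":0.001,"ax":0,"ay":0,"az":0}
    - {"jaw":0.05,"tx":0,"ty":0,"tz":0.002,"ax":0,"ay":0,"az":0}
    - {"jaw":0.05,"tx":0,"ty":0,"tz":0.003,"ax":0,"ay":0,"az":0}

```text
time: 16.2
tool_pos: [0.4922, -0.1339, 0.137]
ee_rot: [3.141, -0.0, 2.952]
wrist_force: [0.3, -0.4, -1.4]
width: 0.01
```

Emit:
step_arm:
  steps:
    - {"jaw":0.05,"tx":0,"ty":0,"tz":0.001,"ax":0,"ay":0,"az":0}
    - {"jaw":0.05,"tx":0,"ty":0,"tz":0.002,"ax":0,"ay":0,"az":0}

```text
time: 16.4
tool_pos: [0.4922, -0.1339, 0.1349]
ee_rot: [3.141, -0.0, 2.952]
wrist_force: [0.9, 0.0, -1.6]
width: 0.0097
```

Emit:
step_arm:
  steps:
    - {"jaw":0.05,"tx":0,"ty":0,"tz":0.001,"ax":0,"ay":0,"az":0}
    - {"jaw":0.05,"tx":0,"ty":0,"tz":0.002,"ax":0,"ay":0,"az":0}

```text
time: 16.6
tool_pos: [0.4922, -0.1339, 0.1328]
ee_rot: [3.141, -0.0, 2.952]
wrist_force: [-0.6, -0.3, -1.6]
width: 0.0097
```

Emit:
step_arm:
  steps:
    - {"jaw":0.05,"tx":0,"ty":0,"tz":0.001,"ax":0,"ay":0,"az":0}
    - {"jaw":0.05,"tx":0,"ty":0,"tz":0.002,"ax":0,"ay":0,"az":0}
    - {"jaw":0.05,"tx":0,"ty":0,"tz":0.003,"ax":0,"ay":0,"az":0}
    - {"jaw":0.05,"tx":0,"ty":0,"tz":0.004,"ax":0,"ay":0,"az":0}

```text
time: 17.0
tool_pos: [0.4922, -0.1339, 0.1287]
ee_rot: [3.141, -0.0, 2.952]
wrist_force: [-0.1, -0.6, -0.5]
width: 0.0098
```

Emit:
step_arm:
  steps:
    - {"jaw":0.05,"tx":0,"ty":0,"tz":0.001,"ax":0,"ay":0,"az":0}
    - {"jaw":0.05,"tx":0,"ty":0,"tz":0.002,"ax":0,"ay":0,"az":0}

```text
time: 17.2
tool_pos: [0.4922, -0.1339, 0.1266]
ee_rot: [3.141, -0.0, 2.952]
wrist_force: [-0.6, 0.0, -0.6]
width: 0.01
```

Emit:
step_arm:
  steps:
    - {"jaw":0.05,"tx":0,"ty":0,"tz":0.001,"ax":0,"ay":0,"az":0}
    - {"jaw":0.05,"tx":0,"ty":0,"tz":0.002,"ax":0,"ay":0,"az":0}

```text
time: 17.4
tool_pos: [0.4922, -0.1339, 0.1245]
ee_rot: [3.141, -0.0, 2.952]
wrist_force: [0.5, -1.0, -0.3]
width: 0.0098
```

Emit:
step_arm:
  steps:
    - {"jaw":0.05,"tx":0,"ty":0,"tz":0.001,"ax":0,"ay":0,"az":0}
    - {"jaw":0.05,"tx":0,"ty":0,"tz":0.002,"ax":0,"ay":0,"az":0}

```text
time: 17.6
tool_pos: [0.4922, -0.1339, 0.1224]
ee_rot: [3.141, -0.0, 2.952]
wrist_force: [0.2, 0.4, -0.7]
width: 0.01
```

Emit:
step_arm:
  steps:
    - {"jaw":0.05,"tx":0,"ty":0,"tz":0.001,"ax":0,"ay":0,"az":0}
    - {"jaw":0.05,"tx":0,"ty":0,"tz":0.002,"ax":0,"ay":0,"az":0}
    - {"jaw":0.05,"tx":0,"ty":0,"tz":0.003,"ax":0,"ay":0,"az":0}

```text
time: 17.9
tool_pos: [0.4922, -0.1339, 0.1193]
ee_rot: [3.141, -0.0, 2.952]
wrist_force: [1.7, -0.5, -1.8]
width: 0.0099
```

Emit:
step_arm:
  steps:
    - {"jaw":0.05,"tx":0,"ty":0,"tz":0.001,"ax":0,"ay":0,"az":0}
    - {"jaw":0.05,"tx":0,"ty":0,"tz":0.002,"ax":0,"ay":0,"az":0}
    - {"jaw":0.05,"tx":0,"ty":0,"tz":0.003,"ax":0,"ay":0,"az":0}

```text
time: 18.2
tool_pos: [0.4922, -0.1339, 0.1162]
ee_rot: [3.141, -0.0, 2.952]
wrist_force: [0.3, 0.2, 0.2]
width: 0.0099
```

Emit:
step_arm:
  steps:
    - {"jaw":0.05,"tx":0,"ty":0,"tz":0.001,"ax":0,"ay":0,"az":0}
    - {"jaw":0.05,"tx":0,"ty":0,"tz":0.002,"ax":0,"ay":0,"az":0}

```text
time: 18.4
tool_pos: [0.4922, -0.1339, 0.1141]
ee_rot: [3.141, -0.0, 2.952]
wrist_force: [0.0, 0.4, -0.5]
width: 0.0097
```

Emit:
step_arm:
  steps:
    - {"jaw":0.05,"tx":0,"ty":0,"tz":0.001,"ax":0,"ay":0,"az":0}
    - {"jaw":0.05,"tx":0,"ty":0,"tz":0.002,"ax":0,"ay":0,"az":0}

```text
time: 18.6
tool_pos: [0.4922, -0.1339, 0.112]
ee_rot: [3.141, -0.0, 2.952]
wrist_force: [-0.6, 0.2, -1.2]
width: 0.0096
```

Emit:
step_arm:
  steps:
    - {"jaw":0.05,"tx":0,"ty":0,"tz":0.001,"ax":0,"ay":0,"az":0}
    - {"jaw":0.05,"tx":0,"ty":0,"tz":0.002,"ax":0,"ay":0,"az":0}
    - {"jaw":0.05,"tx":0,"ty":0,"tz":0.003,"ax":0,"ay":0,"az":0}

```text
time: 18.9
tool_pos: [0.4922, -0.1339, 0.109]
ee_rot: [3.141, -0.0, 2.952]
wrist_force: [0.9, 0.4, -1.2]
width: 0.0099
```

Emit:
step_arm:
  steps:
    - {"jaw":0.05,"tx":0,"ty":0,"tz":0.001,"ax":0,"ay":0,"az":0}
    - {"jaw":0.05,"tx":0,"ty":0,"tz":0.002,"ax":0,"ay":0,"az":0}
    - {"jaw":0.05,"tx":0,"ty":0,"tz":0.003,"ax":0,"ay":0,"az":0}
    - {"jaw":0.05,"tx":0,"ty":0,"tz":0.004,"ax":0,"ay":0,"az":0}

```text
time: 19.3
tool_pos: [0.4922, -0.1339, 0.1049]
ee_rot: [3.141, -0.0, 2.952]
wrist_force: [0.9, -0.4, -0.8]
width: 0.0099
```

Emit:
step_arm:
  steps:
    - {"jaw":0.05,"tx":0,"ty":0,"tz":0.001,"ax":0,"ay":0,"az":0}
    - {"jaw":0.05,"tx":0,"ty":0,"tz":0.002,"ax":0,"ay":0,"az":0}
    - {"jaw":0.05,"tx":0,"ty":0,"tz":0.003,"ax":0,"ay":0,"az":0}
    - {"jaw":0.05,"tx":0,"ty":0,"tz":0.004,"ax":0,"ay":0,"az":0}

```text
time: 19.7
tool_pos: [0.4922, -0.1339, 0.1008]
ee_rot: [3.141, -0.0, 2.952]
wrist_force: [-0.2, 0.0, 0.2]
width: 0.0098
```

Emit:
step_arm:
  steps:
    - {"jaw":0.05,"tx":0,"ty":0,"tz":0.001,"ax":0,"ay":0,"az":0}
    - {"jaw":0.05,"tx":0,"ty":0,"tz":0.002,"ax":0,"ay":0,"az":0}
    - {"jaw":0.05,"tx":0,"ty":0,"tz":0.003,"ax":0,"ay":0,"az":0}
    - {"jaw":0.05,"tx":0,"ty":0,"tz":0.004,"ax":0,"ay":0,"az":0}

```text
time: 20.1
tool_pos: [0.4922, -0.1339, 0.0967]
ee_rot: [3.141, -0.0, 2.952]
wrist_force: [-0.5, -0.8, -1.2]
width: 0.0098
```

Emit:
step_arm:
  steps:
    - {"jaw":0.05,"tx":0,"ty":0,"tz":0.001,"ax":0,"ay":0,"az":0}
    - {"jaw":0.05,"tx":0,"ty":0,"tz":0.002,"ax":0,"ay":0,"az":0}
    - {"jaw":0.05,"tx":0,"ty":0,"tz":0.003,"ax":0,"ay":0,"az":0}

```text
time: 20.4
tool_pos: [0.4922, -0.1339, 0.0936]
ee_rot: [3.141, -0.0, 2.952]
wrist_force: [0.3, -0.4, -0.2]
width: 0.0098
```

Emit:
step_arm:
  steps:
    - {"jaw":0.05,"tx":0,"ty":0,"tz":0.0005,"ax":0,"ay":0,"az":0}
    - {"jaw":0.05,"tx":0,"ty":0,"tz":0.001,"ax":0,"ay":0,"az":0}

```text
time: 20.6
tool_pos: [0.4922, -0.1339, 0.0926]
ee_rot: [3.141, -0.0, 2.952]
wrist_force: [0.0, -0.1, -0.2]
width: 0.0097
```

Emit:
step_arm:
  steps:
    - {"jaw":0.05,"tx":0,"ty":0,"tz":0.0005,"ax":0,"ay":0,"az":0}
    - {"jaw":0.05,"tx":0,"ty":0,"tz":0.001,"ax":0,"ay":0,"az":0}

```text
time: 20.8
tool_pos: [0.4922, -0.1339, 0.092]
ee_rot: [3.141, -0.0, 2.952]
wrist_force: [-0.6, 1.4, 1.6]
width: 0.0097
```

Emit:
step_arm:
  steps:
    - {"jaw":0.05,"tx":0,"ty":0,"tz":0.0005,"ax":0,"ay":0,"az":0}
    - {"jaw":0.05,"tx":0,"ty":0,"tz":0.0005,"ax":0,"ay":0,"az":0}

```text
time: 21.0
tool_pos: [0.4922, -0.1339, 0.0919]
ee_rot: [3.141, -0.0, 2.952]
wrist_force: [-1.4, 1.2, 2.0]
width: 0.0101
```

Emit:
step_arm:
  steps:
    - {"jaw":0.2,"tx":0,"ty":0,"tz":0,"ax":0,"ay":0,"az":0}
    - {"jaw":0.4,"tx":0,"ty":0,"tz":0,"ax":0,"ay":0,"az":0}
    - {"jaw":0.4,"tx":0,"ty":0,"tz":0,"ax":0,"ay":0,"az":0}
    - {"jaw":0.4,"tx":0,"ty":0,"tz":-0.02,"ax":0,"ay":0,"az":0}
    - {"jaw":0.4,"tx":0,"ty":0,"tz":-0.06,"ax":0,"ay":0,"az":0}
    - {"jaw":0.4,"tx":0,"ty":0,"tz":-0.1,"ax":0,"ay":0,"az":0}
    - {"jaw":0.4,"tx":0,"ty":0,"tz":-0.12,"ax":0,"ay":0,"az":0}
    - {"jaw":0.4,"tx":0,"ty":0,"tz":-0.12,"ax":0,"ay":0,"az":0}

```text
time: 21.8
tool_pos: [0.4942, -0.1347, 0.216]
ee_rot: [-3.141, 0.008, 2.952]
wrist_force: [0.4, 0.3, -0.0]
width: 0.0379
```

Run:
```python
from h import *
print(get_obs()["wrist_force"],get_obs()["time"])
im,d=snapshot("side"); Q=cloud("side",d)
q=Q[125:185,330:375].reshape(-1,3); q=q[(q[:,2]>.085)&(q[:,2]<.13)&(np.hypot(q[:,0]-.4915,q[:,1]+.134)<.022)]
print("plate",len(q),q.mean(0),np.percentile(q[:,2],[2,50,98]))
t,dt=snapshot("top")
a=cv2.resize(im[120:220,300:400],None,fx=5,fy=5,interpolation=cv2.INTER_CUBIC); b=cv2.resize(t[180:230,370:420],None,fx=5,fy=5)
o=np.zeros((500,750,3),np.uint8); o[:,:500]=a; o[:250,500:]=b; save("pics/s6.png",o)
```

```text
[ 0.38445738  0.29549385 -0.03331211] 21.8
plate 85 [ 0.48924453 -0.1305957   0.1001373 ] [0.08635518 0.09982652 0.11167866]
```

View pics/s6.png

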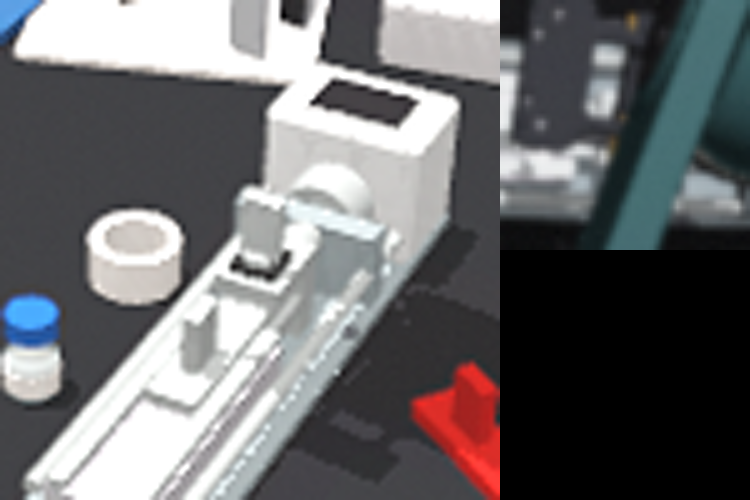

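```bash
python3 -c "
from bench import *
print(close_job())"
```

```text
the job is handed in; nothing more can be done
None
```

The job is handed in. The link is bottomed in the yoke, and the longest pin stands through both ears and the eye with its collar on the rubber pad. No verdict was reported.

- **Link:** I gripped it by its plate and slid it in until it stopped at tool y = -0.0559 m. The wrist force there was at most about 8 N, including roughly 3 N of friction.
- **Pin:** I took it from the middle hole of the rack and lowered it 1 mm at a time. Wrist force readings stayed below 2.5 N, and the collar met the pad at about 2 N.
- **Last checks:** After I released and backed off, the side view showed the pin upright on the pad and the link in place. The highest points on the pin's plate were 112 mm up, which puts the collar underside at about 71 mm. The wrist force was near zero, so the arm was touching nothing, and the clock read about 22 s of the 72 s allowed.
- **What disagreed:** The yoke axis from the side camera was up to about 4 mm off the top camera's. I used the top camera's value, and the pin went in without resistance. The final top view was blocked by the arm, so only the side camera confirms the end state. I saw no sign that any bystander or shorter pin had moved, but I did not measure them again at the end.

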